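Take the slide rack off the drip hook and stand it in the staining dish

TASK

The rack of microscope slides has finished dripping. With the fingertips either side of its grip, feel for the hook's sprung keeper and press it down gently until it is fully open, take hold of the rack, lift it off the hook without wrenching it against the keeper, and lower it gently and upright into the open glass staining dish until it stands on the bottom; let go of it there and leave the keeper shut. Do not disturb the lidded dish, the petri dishes or the flask.

Things in the scene. Friction and masses are not known exactly. Their poses are not given: they have to be found in the camera images.
- drip_stand: Fixed steel drip stand: tray foot 126 x 156 x 14 mm, 14 mm post at its back (60 mm behind the origin, 174 mm high) carrying a hook. Origin on the worktop straight below the hook seat; -x is the hook's open front, y runs along the rack's cross pin, z up. (Room: a pull cord hangs left of the work at x = 0.47, y = 0.13 m, lower end 0.537 m above the worktop; keep the arm clear.)
- hook_seat (a point): Where the middle of the rack's pin lies on the hook, 154 mm above the worktop. The hook is two upright 3 mm cheeks, at y = -8 and +8 mm of the stand: saddle 150 mm high, 10 mm wide in x (the pin has 2 mm of play); nose in front of it 4 mm higher (5 to 10 mm in front of the seat), shank behind it 13 mm higher; underside of the cheeks 136 mm high.
- keeper (a joint): Angle of the sprung keeper about a level pivot along y, 45 mm behind the hook seat, 160.5 mm above the worktop. 0 = shut, 0.30 rad = pressed fully down on its hard stop. A spring shuts it: about 5 N on the thumb wings starts it, 10 N holds it fully down; more than 16 N would bend it.
- keeper_pivot (a point): Middle of the pivot of the aluminium keeper, which has a thumb wing either side of the rack's grip and, below their front edge, two lips that stand shut in front of the pin and keep it in. To free the pin: press both wings down with the fingertips, lift the pin over the noses and draw it forward over the lips. The fingers rise with the pin, so press to 0.28 rad or more before a 5 to 6 mm lift.
- thumb_wings (a point): Middle between the wings' tops as drawn: 175 mm above the worktop shut (sloping up to the front by 0.30 rad), 162 mm pressed (level). The wings are clamped in slots and stand up to 7 mm higher or lower, unmeasured: feel for them. Each reaches 15 to 40 mm sideways of the middle, 15 mm behind to 17 mm in front of the seat. Fingers 30 mm forward slide off and the keeper snaps shut.
- keeper_lips (a point): Middle of the upper edge of the two lips: 13 mm in front of the hook seat; 166 mm above the worktop while shut, 148 mm pressed fully. Each lip reaches from 6 to 17 mm sideways of the middle and is 13 mm high; the rack's 8 mm stem passes between them.
- slide_rack: Steel rack of glass microscope slides, 54 x 87 mm, 33 mm high, about 0.24 kg, hanging on the hook. Origin: centre of its underside; z up; long side along y. A wire bail rises from its ends (92 mm over the wires) to a level wire, top 72 mm above the underside; lifted 8 mm on the hook, this wire meets the cheeks from below, so it cannot be lifted over the shut keeper.
- rack_pin (a point): Middle of the rack's cross pin, 98 mm above its underside: 8 mm thick, 24 mm long in y, lying in the hook's saddle. Below it an 8 mm stem runs down between the cheeks to the bail wire.
- rack_grip (a point): A point in the rack's black grip, 120 mm above the rack's underside. The grip is a block on top of the cross pin: 24 mm wide in y (take it across this width, from above), 14 mm in x, from 102 to 139 mm above the underside.
- open_dish: Open glass staining dish, loose, 0.45 kg: 70 x 104 mm outside (76 x 110 at the rim), 52 mm high, inside 62 x 96 mm, long side along y. Origin: centre of its underside. The rack goes in with 2 to 4 mm to spare on each side, long side along the dish's, either way round.
- dish_floor (a point): Centre of the open dish's inner floor, 5 mm above the worktop.
- lidded_dish: A second such dish with its flat glass lid on (80 x 114 mm, knob to 73 mm high), loose. Not to be disturbed. Origin: centre of its underside.
- petri: Short stack of petri dishes, 60 mm wide, 30 mm high, behind the work. Not to be disturbed.
- flask: Conical flask, 63 mm wide, 104 mm high, behind the work. Not to be disturbed.
There are look-alikes about, which are no part of the job. Leave any green look-alike of the slide_rack alone.

How it is judged:
On the way, in this order (a step that is already met when the one before it is completed fails the run):
1. the keeper is pressed open while the rack still hangs on the hook (value of joint keeper above 0.2 rad and distance between rack_pin and hook_seat below 0.008 m), for 0.1 s.
2. the rack is off the hook, in front of it (distance between rack_pin and hook_seat above 0.03 m), for 0.1 s.
At the end, for the whole second after the job is handed in: The rack stands upright (within 0.08 rad) and still on the bottom of the open dish (underside within 4 mm of the dish's inner floor, centre within 9 mm of the dish's), the dish stands level, and the keeper has sprung shut (below 0.04 rad) (z of slide_rack in the frame of open_dish below 0.009 m and horizontal distance between slide_rack and dish_floor below 0.009 m and angle between slide_rack's own z axis and vertical below 0.08 rad and angle between open_dish's own z axis and vertical below 0.05 rad and linear speed of slide_rack below 0.02 m/s and value of joint keeper below 0.04 rad); the robot touches nothing.
It fails at once if the keeper is pressed with more than 16 N (contact force between the fingers and keeper above 16 N).
It fails at once if the rack is wrenched against the keeper with more than 10 N or against the hook with more than 25 N (contact force between slide_rack and keeper above 10 N or contact force between slide_rack and drip_stand above 25 N).
It fails at once if the rack meets the dish with more than 20 N (dropped or rammed) (contact force between slide_rack and open_dish above 20 N).
It fails at once if the rack is tipped by more than 0.5 rad (angle between slide_rack's own z axis and vertical above 0.5 rad).
It fails at once if the lidded dish, the petri dishes or the flask is moved by more than 15 mm (distance of any of lidded_dish, petri, flask from where it was at the start of the episode above 0.015 m).
It also fails if it takes over 69 s, if anything falls off the work surface, if the arm or the gripper's body presses on something with over 40 N, if the wrist force passes 120 N, or if a joint passes its speed limit or range.

ROBOT

A 6-joint arm with a two-finger parallel gripper is mounted at the origin on a cart in front of the work surface, level with it; the furniture and walls round the work are solid. World frame = base frame: x ahead of the robot, y to its left, z up, the work surface at z = 0. Lengths are in m, angles in rad, forces in N, time in s.
With the tool pointing down it reaches from about 0.3 to 0.95 m from the base axis. Payload 3.1 kg.
Tool frame: the origin (TCP) lies midway between the tips of the shut fingers; the grasp point (between the pads) lies 19 mm behind it; z points along the fingers, y is the line along which they close (so a half turn about z gives the same grasp; the last joint's range is limited). The gripper opens to 85 mm and grips with 20 to 120 N. Pads are 22 mm wide; open, the fingers measure 114 mm over their backs; the gripper's body (76 mm by 85 mm) begins 54 mm behind the grasp point. The pads swing forward as they close: fully open they stand 13 mm farther back than shut.
Start: joints at [1.265, 0.308, 1.634, -0, 1.2, -0.07], TCP at [0.146, 0.608, 0.231] pointing down, gripper open.
Joint ranges: [-3.06, 3.06], [-0.79, 1.96], [0.05, 2.63], [-1.19, 4.34], [0.05, 2.64], [-2.94, 2.94]. Speed limits (rad/s): [2.79, 2.79, 3.14, 3.14, 3.14, 3.14].

INTERFACE

Orientations are given as a 3x3 rotation matrix whose columns are the frame's x, y, z axes.
In Python, from station import * gives the robot as it stands.
- The arm moves only by the tool apply_moves, never from a script. Its argument "rows" is text: rows parted by semicolons, each of 6 numbers parted by spaces: the shift along the world's x, y, z in units of 30 mm (1.0 is 30 mm), then the turn, a rotation vector about the world's x, y, z in units of 6 degrees (1.0 is 6 degrees). In form: tx ty tz ax ay az; .... A call has exactly 8 rows; each row is the pose to reach, as a shift and turn from the pose commanded when the call began; what a row does not reach only later rows make up. A row lasts 1/12 s, in which the tool goes at most 41.7 mm and 7.16 degrees, less where a joint would pass 70% of its speed; a pose out of reach is approached as far as the arm can. A call with a gripper value outside its range is refused whole. "gripper" is the opening, from 0 (shut) to 1 (fully open), set as the call begins (left out, the last holds). The fingers move at their own pace and stop on an object; "squeeze" is the grip in N (left out, the last holds). Time passes only in rows, so rows that repeat a pose let the fingers close, or fill a call up. It gives the time, the measured TCP pose, the force, the opening and the grip force at its end, in the units of the state.
- get_state(): the state, without advancing time (a new reading comes with each control period).
- snapshot(name): name is "scene" or "top" or "wrist"; returns the picture (420x560x3 uint8, red, green, blue); there is no depth.
- camera_params(name): a dict with "fx", "fy", "cx", "cy" (pixels), "position" and "orientation" of the camera in the world. Camera axes: x right, y down, z forward; pixel columns grow to the right and rows downward; lengths in m; the calibration is good to about 2 mm. A picture is of the moment at which its call begins: read the wrist's pose just before it. camera_params takes no time and is no camera call; for the wrist camera it gives the pose at the moment of the call.
- close_job(): hands the job in; it is judged then, once.
The state is a dict: "time": time; "joints": joint angles; "dq": joint speeds; "tau": joint torques, N m; "tcp_pos": TCP position; "eef_rot": TCP orientation; "contact_force": force on the tool from outside, world axes, zero at the start; "torque": the same for the moment, N m; "grip_width": finger opening in m; "finger_force": force on a finger pad.
Only numpy, scipy, OpenCV 4.12 (cv2) and the standard library are available. Lean on these libraries where they do the work, as an engineer would, in place of code of your own. Each camera call takes 0.05 s, during which the arm holds its last target. There are 200 camera calls.

## Working session

There is one attempt and no reset: what is moved stays moved. The work goes in short steps, Python scripts to look and compute and a tool call to move; the robot and the scene stay as the last step left them, time stands still between calls to the robot, and variables do not carry over. Pictures are saved under pics/ and viewed, at most 13 in all, crops included, and the job is handed in when it is done.

Besides the shell and the picture viewer there is one more tool, called after "Emit:" by a JSON object that holds its "op" and its "data". apply_moves: Moves the arm, as the interface text tells. Its arguments: {"type":"object","properties":{"rows":{"type":"string"},"gripper":{"type":"number"},"squeeze":{"type":"number"}},"required":["rows"]}

```bash
mkdir -p pics; cat > h.py <<'E'
from station import *
import numpy as np, cv2
def save(n,f,crop=None,s=1):
    im=snapshot(n); np.save(f'pics/{f}.npy',im)
    put(im,f,crop,s)
def put(im,f,crop=None,s=1):
    if crop: x0,y0,x1,y1=crop; im=im[y0:y1,x0:x1]
    cv2.imwrite(f'pics/{f}.png',cv2.cvtColor(cv2.resize(im,None,fx=s,fy=s,interpolation=cv2.INTER_CUBIC),cv2.COLOR_RGB2BGR))
def ray(n,u,v,P=None):
    P=P or camera_params(n); R=np.array(P['orientation']).reshape(3,3)
    return np.array(P['position']),R@np.array([(u-P['cx'])/P['fx'],(v-P['cy'])/P['fy'],1])
def at_z(n,u,v,z,P=None):
    p,d=ray(n,u,v,P); return p+d*(z-p[2])/d[2]
def proj(n,X,P=None):
    P=P or camera_params(n); R=np.array(P['orientation']).reshape(3,3)
    c=R.T@(np.array(X)-np.array(P['position'])); return np.array([P['cx']+P['fx']*c[0]/c[2],P['cy']+P['fy']*c[1]/c[2]])
def tri(obs):
    A=np.zeros((3,3));b=np.zeros(3)
    for n,u,v in obs:
        p,d=ray(n,u,v); d/=np.linalg.norm(d); M=np.eye(3)-np.outer(d,d); A+=M;b+=M@p
    return np.linalg.solve(A,b)
E
python3 - <<'E'
from h import *
save('scene','s1',s=1.4); save('top','t1',s=1.4)
for n in('scene','top'):
    P=camera_params(n);print(n,P)
print(get_state())
E
```

```text
scene {'fx': 430.8861118514552, 'fy': 430.8861118514552, 'cx': 274.79260398594886, 'cy': 209.24079166640965, 'position': array([ 0.09043755, -0.25763565,  1.0820436 ]), 'orientation': array([[ 2.44675774e-01, -8.65592973e-01,  4.36901098e-01],
       [-9.69604877e-01, -2.18249479e-01,  1.10605373e-01],
       [-3.85796661e-04, -4.50683891e-01, -8.92683528e-01]])}
top {'fx': 492.7081527928556, 'fy': 492.7081527928556, 'cx': 284.5177049910351, 'cy': 215.34693803701776, 'position': array([ 0.50342895, -0.1378283 ,  1.16285319]), 'orientation': array([[-0.02106241, -0.99636074,  0.08259324],
       [-0.99960184,  0.01943525, -0.02045576],
       [ 0.01877609, -0.0829912 , -0.99637338]])}
{'time': 0.1, 'joints': array([ 1.26528084e+00,  3.08952413e-01,  1.63509484e+00, -1.57120038e-05,
        1.19972791e+00, -6.97085059e-02]), 'dq': array([ 1.03576152e-03, -2.52835109e-03, -1.96516711e-03,  8.25742403e-04,
        4.39888868e-06, -3.46379993e-04]), 'tau': array([-8.30608078e-04, -4.16403115e+01, -2.77646077e+01, -6.90519437e-05,
        3.89448542e-03, -1.03680819e-06]), 'tcp_pos': array([0.14581959, 0.60695327, 0.23012352]), 'eef_rot': array([[-9.72327415e-01,  2.33621456e-01, -6.42502053e-04],
       [ 2.33622300e-01,  9.72325188e-01, -2.08584899e-03],
       [ 1.37421850e-04, -2.17823096e-03, -9.99997618e-01]]), 'contact_force': array([ 0.17020897,  0.21046268, -0.2315599 ]), 'torque': array([ 0.03955864,  0.01110487, -0.02131197]), 'finger_force': 0.0, 'grip_width': 0.08540222213311094}
```

View pics/s1.png

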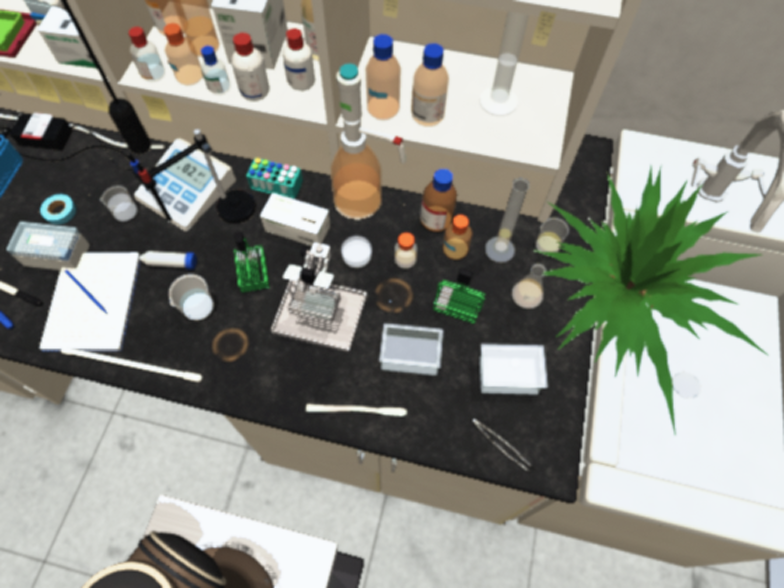

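View pics/t1.png

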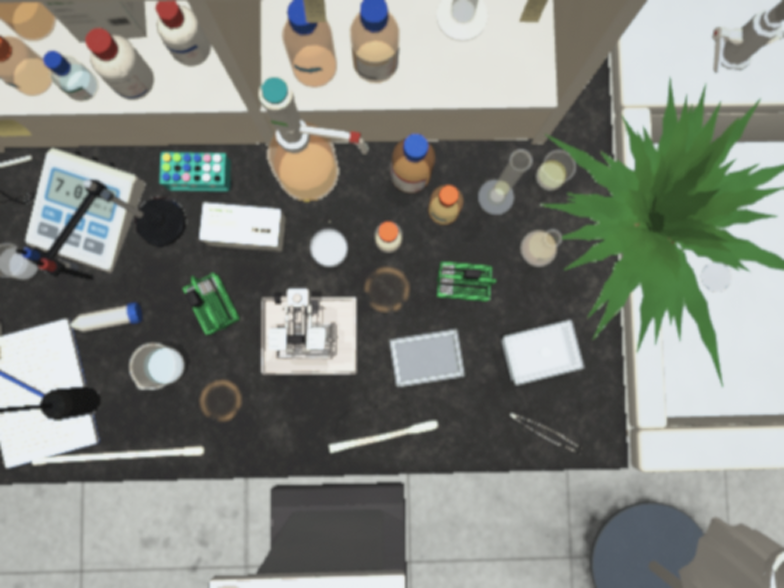

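The scene picture (1.4x) shows the stand with the rack at (315,300) and dishes at (411,350) and (513,368). In the top picture they are at (309,335), (427,357) and (543,351). The green look-alikes are at top (210,303) and (466,281), so the steel rack on the stand is the one I want. Next I'll enlarge crops to check that and to tell the open dish from the lidded one.

```bash
python3 - <<'E'
from h import *
t=np.load('pics/t1.npy'); s=np.load('pics/s1.npy')
a=cv2.resize(t[195:285,175:425],(800,288),interpolation=cv2.INTER_CUBIC)
b=cv2.resize(s[170:290,190:400],(525,300),interpolation=cv2.INTER_CUBIC)
c=np.zeros((600,800,3),np.uint8);c[:288]=a;c[295:595,:525]=b
put(c,'c1')
E
```

```text
(no output)
```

View pics/c1.png

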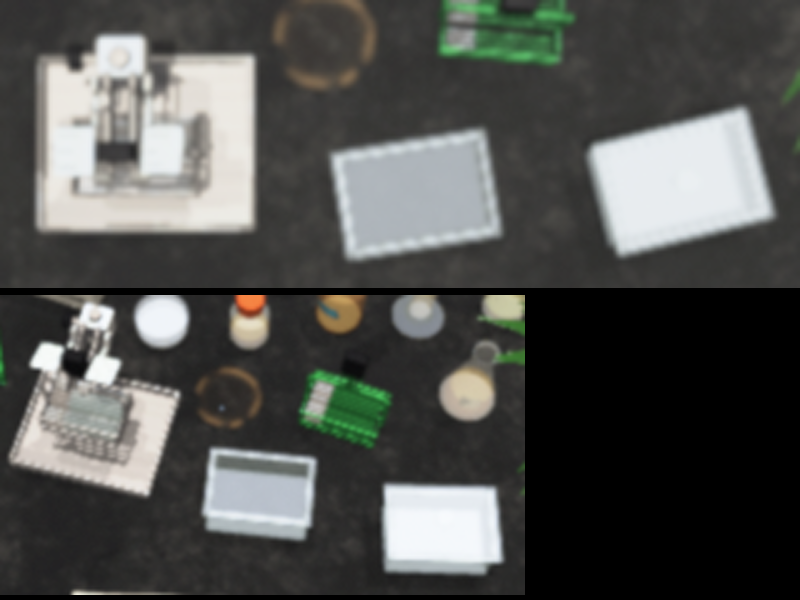

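The top crop shows the black grip at (118,152) between two white wings, with the post top at (120,55). The foot corners are (38,55), (255,55), (255,231) and (38,231). The open dish has a grey inner floor, with rim corners (332,153), (485,130), (501,236) and (347,258). The white box on the right is the lidded dish.

```bash
python3 - <<'E'
from h import *
f=lambda u,v:(175+u/3.2-.3,195+v/3.2-.3)
g=lambda u,v:(190+u/2.5-.3,170+(v-295)/2.5-.3)
def z(pts,h): return np.array([at_z('top',*f(*p),h) for p in pts])
F=z([(38,55),(255,55),(255,231),(38,231)],.014);print('foot',F[:,:2],F.mean(0),np.linalg.norm(np.diff(F,axis=0),axis=1))
D=z([(332,153),(485,130),(501,236),(347,258)],.052);print('dish',D[:,:2],D.mean(0),np.linalg.norm(np.diff(D,axis=0),axis=1))
e=D[0]-D[1]+D[3]-D[2];print('yaw dish',np.degrees(np.arctan2(-e[0],e[1])))
D2=np.array([at_z('scene',*g(*p),.052) for p in [(209,449),(316,457),(312,526),(205,515)]]);print('dish scene',D2.mean(0),np.linalg.norm(np.diff(D2,axis=0),axis=1))
L=z([(588,148),(746,108),(775,215),(618,255)],.056);print('lid',L.mean(0),np.linalg.norm(np.diff(L,axis=0),axis=1))
print('grip',at_z('top',*f(118,152),.195),'post',at_z('top',*f(120,55),.174))
print('wingL',z([(53,127),(96,125),(96,176),(53,178)],.175)[:,:2]);print('wingR',z([(140,125),(183,125),(183,175),(140,175)],.175)[:,:2])
print('grip scene',at_z('scene',*g(75,361),.195))
E
```

```text
foot [[ 0.61121503  0.06689509]
 [ 0.60815383 -0.09111577]
 [ 0.48019993 -0.08906877]
 [ 0.4835608   0.06748577]] [ 0.54578239 -0.01145092  0.014     ] [0.15804051 0.12797027 0.15659061]
dish [[ 0.53440527 -0.14567731]
 [ 0.54840053 -0.25397115]
 [ 0.47377328 -0.26312983]
 [ 0.46078823 -0.15470278]] [ 0.50434183 -0.20437027  0.052     ] [0.10919443 0.07518715 0.10920182]
yaw dish 7.096433891187879
dish scene [ 0.50352099 -0.20347752  0.052     ] [0.1117016  0.07607315 0.10860458]
lid [ 0.50935784 -0.39116776  0.056     ] [0.1157998  0.07759047 0.11450861]
grip [ 0.53371672 -0.01382889  0.195     ] post [ 0.59520967 -0.01292737  0.174     ]
wingL [[0.55077226 0.02908041]
 [0.55148078 0.00229578]
 [0.51967967 0.00253938]
 [0.51899255 0.02925238]]
wingR [[ 0.55092642 -0.02513316]
 [ 0.55038409 -0.05196645]
 [ 0.5191756  -0.05158514]
 [ 0.51973241 -0.02482234]]
grip scene [ 0.52646085 -0.01416366  0.195     ]
```

Emit:
{"op": "apply_moves", "data": {"rows": "-0.17 -1.3 0.2 0 0 0.3; -0.35 -2.6 0.4 0 0 0.6; -0.5 -3.9 0.6 0 0 0.9; -0.7 -5.2 0.8 0 0 1.2; -0.85 -6.5 1 0 0 1.5; 0 -7.4 1 0 0 1.8; 0.9 -8.2 1 0 0 2.1; 1.8 -9 1 0 0 2.1", "gripper": 0.4}}

```text
time: 0.77
tcp_pos: [0.1999, 0.3362, 0.2612]
eef_rot: [[-1.0, 0.013, 0.001], [0.013, 1.0, 0.001], [-0.001, 0.001, -1.0]]
contact_force: [0.8, 1.0, 0.8]
grip_width: 0.0341
finger_force: 0.0
```

Emit:
{"op": "apply_moves", "data": {"rows": "0.85 -0.9 0 0 0 0; 1.7 -1.8 0 0 0 0; 2.5 -2.7 0 0 0 0; 3.3 -3.6 0 0 0 0; 3.9 -4.7 0 0 0 0; 4.5 -5.8 0 0 0 0; 5.1 -6.9 0 0 0 0; 5.7 -8 0 0 0 0"}}

```text
time: 1.43
tcp_pos: [0.3712, 0.0959, 0.2611]
eef_rot: [[-1.0, 0.016, 0.0], [0.016, 1.0, 0.0], [-0.0, 0.0, -1.0]]
contact_force: [0.4, 0.2, 0.1]
grip_width: 0.0342
finger_force: 0.0
```

Emit:
{"op": "apply_moves", "data": {"rows": "0.4 -1.2 0 0 0 0; 0.8 -2.4 0 0 0 0; 1.4 -3.5 0 0 0 0; 2.3 -3.75 0 0 0 0; 3.3 -3.75 0 0 0 0; 4.3 -3.75 0 0 0 0; 4.5 -3.75 0 0 0 0; 4.5 -3.75 0 0 0 0"}}

```text
time: 2.1
tcp_pos: [0.5071, -0.0151, 0.2606]
eef_rot: [[-1.0, 0.016, -0.001], [0.016, 1.0, 0.0], [0.001, 0.0, -1.0]]
contact_force: [-0.2, -0.7, -0.5]
grip_width: 0.0344
finger_force: 0.0
```

```bash
python3 - <<'E'
from h import *
P=camera_params('wrist'); save('wrist','w1',s=1.4)
import pickle;pickle.dump(P,open('w1.pkl','wb'))
print(P);s=get_state();print(s['tcp_pos'],s['contact_force'],s['joints'])
for X in [(.534,-.0135,.195),(.534,-.0125,.175),(.504,-.204,.052)]: print(proj('wrist',X)*1.4)
E
```

```text
{'fx': 309.80038668705424, 'fy': 309.80038668705424, 'cx': 281.9361574801417, 'cy': 211.5709876802132, 'position': array([ 0.42394997, -0.01387519,  0.40328227]), 'orientation': array([[ 1.54645883e-02,  9.45849562e-01,  3.24236722e-01],
       [ 9.99880291e-01, -1.47910123e-02, -4.54194239e-03],
       [ 4.99795124e-04,  3.24268147e-01, -9.45965073e-01]])}
[ 0.50558019 -0.01477417  0.26041223] [-0.05949802 -0.5037754   0.15096629] [-1.15280590e-01  5.00386354e-02  1.87713374e+00 -7.23529936e-05
  1.21701810e+00 -1.67024371e+00]
[397.85190285 367.29240665]
[399.31775888 350.81495156]
[166.31660131 255.67045872]
```

View pics/w1.png

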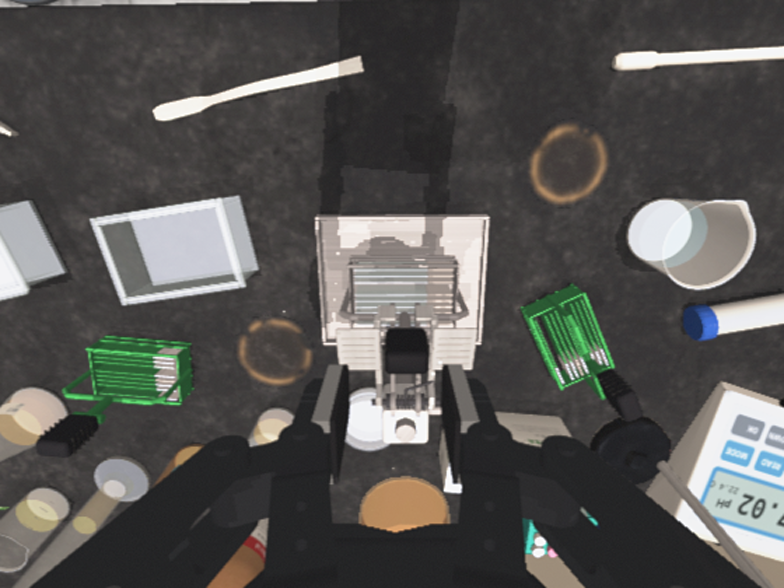

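```bash
python3 - <<'E'
from h import *
import pickle
P=pickle.load(open('w1.pkl','rb'))
im=np.load('pics/w1.npy'); put(im,'w1c',(215,220,360,330),5.4)
pr=lambda *X:np.round(proj('wrist',X,P),1)
print('tcp',pr(.5056,-.0148,.2604))
for y in(-.0135,-.0095):
  print(y,'grip top front L/R',pr(.527,y-.012,.195),pr(.527,y+.012,.195),'back',pr(.541,y-.012,.195),pr(.541,y+.012,.195),'front bottom',pr(.527,y,.158),'wing front',pr(.517,y-.04,.177),pr(.517,y+.04,.177),'foot front',pr(.482,y,.014))
E
```

```text
tcp [282.4 270.8]
-0.0135 grip top front L/R [268.3 252. ] [300.6 251.6] back [268.9 268.7] [300.5 268.3] front bottom [284.1 232.5] wing front [233.4 230.9] [334.9 229.4] foot front [282.8 154.5]
-0.0095 grip top front L/R [273.7 252. ] [306.  251.5] back [274.1 268.6] [305.8 268.2] front bottom [288.8 232.4] wing front [238.5 230.8] [339.9 229.3] foot front [286.  154.4]
```

View pics/w1c.png

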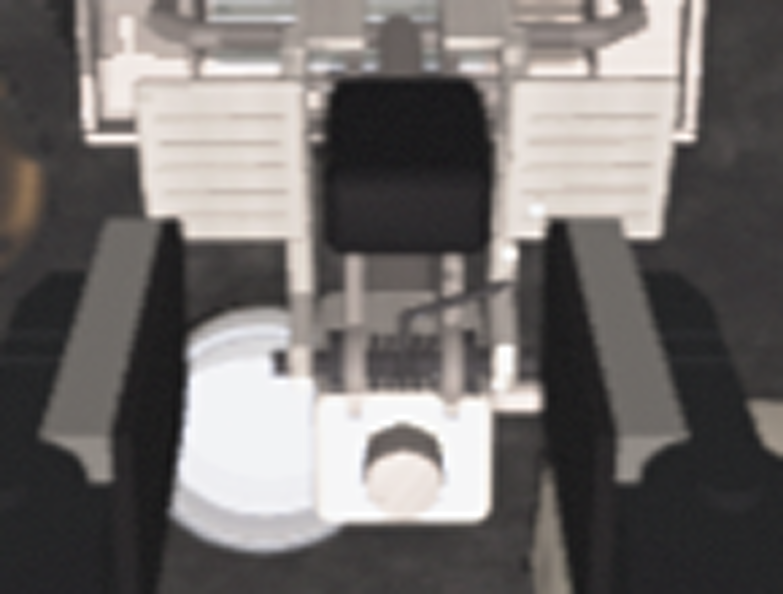

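The wrist crop shows the grip at u 276–306 with the wings at u 240–341, giving y ≈ -0.009 and x ≈ 0.534. The open dish is confirmed open. Now I'll go over the grip and down beside it.

Emit:
{"op": "apply_moves", "data": {"rows": "0.5 0.1 0 0 0 0; 0.9 0.18 0 0 0 0; 0.9 0.18 -0.5 0 0 0; 0.9 0.18 -1 0 0 0; 0.9 0.18 -1.5 0 0 0; 0.9 0.18 -2 0 0 0; 0.9 0.18 -2.2 0 0 0; 0.9 0.18 -2.2 0 0 0"}}

```text
time: 2.82
tcp_pos: [0.5302, -0.0089, 0.1934]
eef_rot: [[-1.0, 0.015, -0.005], [0.015, 1.0, 0.0], [0.005, 0.0, -1.0]]
contact_force: [-0.7, 0.3, -0.2]
grip_width: 0.0342
finger_force: 0.0
```

```bash
python3 - <<'E'
from h import *
P=camera_params('wrist'); save('wrist','w2',(190,200,390,350),4)
s=get_state();print(s['tcp_pos'],s['contact_force'])
E
```

```text
[ 0.53140984 -0.00905954  0.19472948] [-0.09702843  0.91086192 -0.43373899]
```

View pics/w2.png

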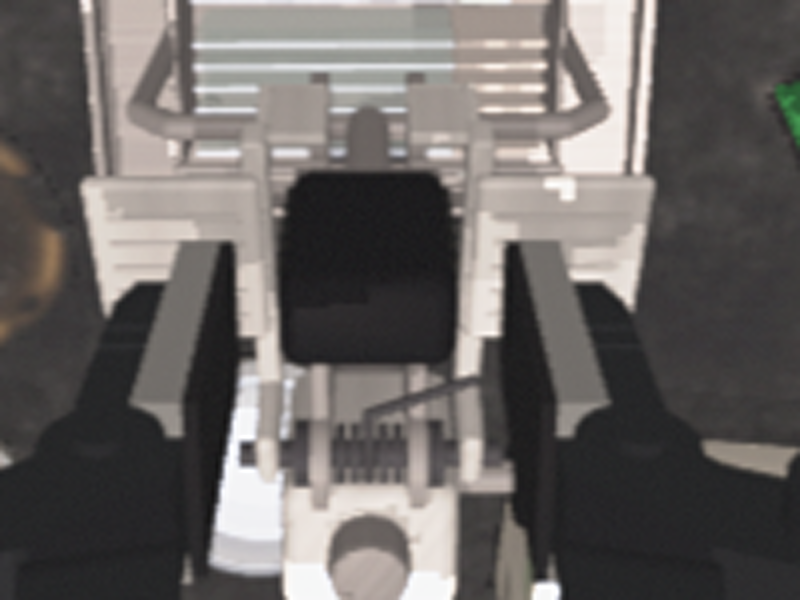

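The fingers straddle the grip centrally: finger mid u 370, grip mid 368 in the crop. I'll narrow the gap and go down to feel for the wings.

Emit:
{"op": "apply_moves", "data": {"rows": "0 0 -0.05 0 0 0; 0 0 -0.1 0 0 0; 0 0 -0.15 0 0 0; 0 0 -0.2 0 0 0; 0 0 -0.25 0 0 0; 0 0 -0.3 0 0 0; 0 0 -0.3 0 0 0; 0 0 -0.3 0 0 0", "gripper": 0.35}}

```text
time: 3.53
tcp_pos: [0.5329, -0.0094, 0.1861]
eef_rot: [[-1.0, 0.016, -0.0], [0.016, 1.0, 0.0], [0.0, 0.0, -1.0]]
contact_force: [0.2, 0.8, 0.3]
grip_width: 0.0305
finger_force: 0.0
```

Emit:
{"op": "apply_moves", "data": {"rows": "0 0 -0.03 0 0 0; 0 0 -0.06 0 0 0; 0 0 -0.1 0 0 0; 0 0 -0.13 0 0 0; 0 0 -0.13 0 0 0; 0 0 -0.13 0 0 0; 0 0 -0.13 0 0 0; 0 0 -0.13 0 0 0"}}

```text
time: 4.2
tcp_pos: [0.5331, -0.0094, 0.1824]
eef_rot: [[-1.0, 0.016, 0.0], [0.016, 1.0, -0.0], [-0.0, -0.0, -1.0]]
contact_force: [-0.3, -0.0, 0.2]
grip_width: 0.0299
finger_force: 0.0
```

Emit:
{"op": "apply_moves", "data": {"rows": "0 0 -0.03 0 0 0; 0 0 -0.06 0 0 0; 0 0 -0.1 0 0 0; 0 0 -0.1 0 0 0; 0 0 -0.1 0 0 0; 0 0 -0.1 0 0 0; 0 0 -0.1 0 0 0; 0 0 -0.1 0 0 0"}}

```text
time: 4.87
tcp_pos: [0.5331, -0.0094, 0.1794]
eef_rot: [[-1.0, 0.016, 0.0], [0.016, 1.0, 0.0], [-0.0, 0.0, -1.0]]
contact_force: [-0.4, 0.3, -0.6]
grip_width: 0.0298
finger_force: 0.0
```

Emit:
{"op": "apply_moves", "data": {"rows": "0 0 -0.03 0 0 0; 0 0 -0.06 0 0 0; 0 0 -0.1 0 0 0; 0 0 -0.1 0 0 0; 0 0 -0.1 0 0 0; 0 0 -0.1 0 0 0; 0 0 -0.1 0 0 0; 0 0 -0.1 0 0 0"}}

```text
time: 5.53
tcp_pos: [0.5331, -0.0094, 0.1766]
eef_rot: [[-1.0, 0.016, 0.0], [0.016, 1.0, -0.0], [-0.0, -0.0, -1.0]]
contact_force: [-1.0, -0.3, 4.1]
grip_width: 0.0297
finger_force: 2.0
```

Emit:
{"op": "apply_moves", "data": {"rows": "0 0 -0.02 0 0 0; 0 0 -0.05 0 0 0; 0 0 -0.07 0 0 0; 0 0 -0.07 0 0 0; 0 0 -0.07 0 0 0; 0 0 -0.07 0 0 0; 0 0 -0.07 0 0 0; 0 0 -0.07 0 0 0"}}

```text
time: 6.2
tcp_pos: [0.5328, -0.0094, 0.1743]
eef_rot: [[-1.0, 0.016, -0.001], [0.016, 1.0, -0.0], [0.001, -0.0, -1.0]]
contact_force: [-1.9, 0.9, 5.3]
grip_width: 0.0299
finger_force: 2.4
```

Emit:
{"op": "apply_moves", "data": {"rows": "0 0 -0.02 0 0 0; 0 0 -0.05 0 0 0; 0 0 -0.07 0 0 0; 0 0 -0.07 0 0 0; 0 0 -0.07 0 0 0; 0 0 -0.07 0 0 0; 0 0 -0.07 0 0 0; 0 0 -0.07 0 0 0"}}

```text
time: 6.87
tcp_pos: [0.5327, -0.0094, 0.1722]
eef_rot: [[-1.0, 0.016, -0.001], [0.016, 1.0, -0.0], [0.001, -0.0, -1.0]]
contact_force: [-1.7, -0.4, 6.2]
grip_width: 0.0301
finger_force: 2.7
```

Emit:
{"op": "apply_moves", "data": {"rows": "0 0 -0.03 0 0 0; 0 0 -0.06 0 0 0; 0 0 -0.09 0 0 0; 0 0 -0.12 0 0 0; 0 0 -0.14 0 0 0; 0 0 -0.14 0 0 0; 0 0 -0.14 0 0 0; 0 0 -0.14 0 0 0"}}

```text
time: 7.53
tcp_pos: [0.5321, -0.0094, 0.168]
eef_rot: [[-1.0, 0.016, -0.002], [0.016, 1.0, 0.0], [0.002, -0.0, -1.0]]
contact_force: [-4.3, -0.1, 7.5]
grip_width: 0.0299
finger_force: 3.4
```

Emit:
{"op": "apply_moves", "data": {"rows": "0 0 -0.02 0 0 0; 0 0 -0.04 0 0 0; 0 0 -0.06 0 0 0; 0 0 -0.08 0 0 0; 0 0 -0.1 0 0 0; 0 0 -0.1 0 0 0; 0 0 -0.1 0 0 0; 0 0 -0.1 0 0 0"}}

```text
time: 8.2
tcp_pos: [0.5319, -0.0094, 0.1651]
eef_rot: [[-1.0, 0.016, -0.003], [0.016, 1.0, -0.0], [0.003, -0.0, -1.0]]
contact_force: [-3.8, 0.1, 8.6]
grip_width: 0.0297
finger_force: 3.9
```

Emit:
{"op": "apply_moves", "data": {"rows": "0 0 -0.01 0 0 0; 0 0 -0.02 0 0 0; 0 0 -0.03 0 0 0; 0 0 -0.04 0 0 0; 0 0 -0.05 0 0 0; 0 0 -0.05 0 0 0; 0 0 -0.05 0 0 0; 0 0 -0.05 0 0 0"}}

```text
time: 8.87
tcp_pos: [0.5317, -0.0094, 0.1636]
eef_rot: [[-1.0, 0.016, -0.003], [0.016, 1.0, 0.0], [0.003, -0.0, -1.0]]
contact_force: [-5.0, -0.3, 7.7]
grip_width: 0.03
finger_force: 4.2
```

```bash
python3 - <<'E'
from h import *
save('wrist','w3',(190,200,390,350),4)
s=get_state();print(s['tcp_pos'],s['contact_force'])
E
```

```text
[ 0.53171901 -0.00938056  0.1636225 ] [-4.91025034 -0.60013857  8.13232535]
```

View pics/w3.png

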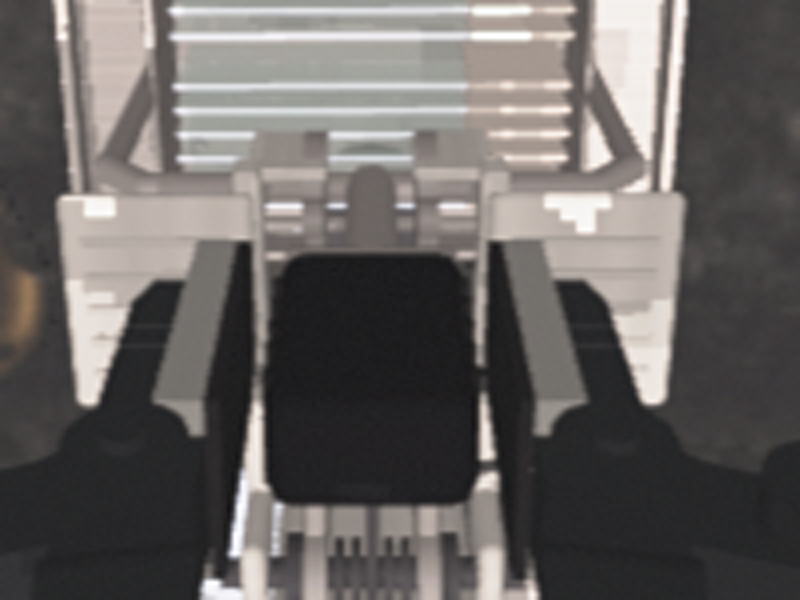

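Emit:
{"op": "apply_moves", "data": {"rows": "0 0 -0.01 0 0 0; 0 0 -0.02 0 0 0; 0 0 -0.03 0 0 0; 0 0 -0.04 0 0 0; 0 0 -0.05 0 0 0; 0 0 -0.05 0 0 0; 0 0 -0.05 0 0 0; 0 0 -0.05 0 0 0"}}

```text
time: 9.58
tcp_pos: [0.5316, -0.0094, 0.1622]
eef_rot: [[-1.0, 0.016, -0.004], [0.016, 1.0, -0.0], [0.004, -0.0, -1.0]]
contact_force: [-5.0, 0.4, 8.9]
grip_width: 0.0297
finger_force: 4.6
```

Emit:
{"op": "apply_moves", "data": {"rows": "0 0 -0.003 0 0 0; 0 0 -0.006 0 0 0; 0 0 -0.009 0 0 0; 0 0 -0.012 0 0 0; 0 0 -0.015 0 0 0; 0 0 -0.015 0 0 0; 0 0 -0.015 0 0 0; 0 0 -0.015 0 0 0"}}

```text
time: 10.25
tcp_pos: [0.5316, -0.0094, 0.1619]
eef_rot: [[-1.0, 0.016, -0.004], [0.016, 1.0, 0.0], [0.004, -0.0, -1.0]]
contact_force: [-6.4, -0.6, 10.1]
grip_width: 0.0302
finger_force: 4.9
```

Emit:
{"op": "apply_moves", "data": {"rows": "0 0 -0.002 0 0 0; 0 0 -0.004 0 0 0; 0 0 -0.006 0 0 0; 0 0 -0.008 0 0 0; 0 0 -0.01 0 0 0; 0 0 -0.01 0 0 0; 0 0 -0.01 0 0 0; 0 0 -0.01 0 0 0"}}

```text
time: 10.92
tcp_pos: [0.5316, -0.0094, 0.1617]
eef_rot: [[-1.0, 0.016, -0.004], [0.016, 1.0, -0.0], [0.004, -0.0, -1.0]]
contact_force: [-6.4, 0.3, 10.9]
grip_width: 0.0298
finger_force: 5.2
```

Emit:
{"op": "apply_moves", "data": {"rows": "0 0 -0.002 0 0 0; 0 0 -0.004 0 0 0; 0 0 -0.006 0 0 0; 0 0 -0.008 0 0 0; 0 0 -0.01 0 0 0; 0 0 -0.01 0 0 0; 0 0 -0.01 0 0 0; 0 0 -0.01 0 0 0"}}

```text
time: 11.58
tcp_pos: [0.5316, -0.0094, 0.1615]
eef_rot: [[-1.0, 0.016, -0.004], [0.016, 1.0, 0.0], [0.004, -0.0, -1.0]]
contact_force: [-6.4, -0.7, 11.5]
grip_width: 0.0299
finger_force: 5.5
```

```bash
python3 - <<'E'
from h import *
P=camera_params('wrist')
save('wrist','w4',(235,215,335,290),8)
f=lambda *X:np.round((proj('wrist',X,P)-[235,215])*8)
y=-.0092;x=.534
for a in(0,.2,.25,.3): 
  z=.166-.06*a; print(a,'lip',f(x-.013,y+.006,z),f(x-.013,y+.017,z))
print('pin front',f(x-.004,y,.154),'top',f(x,y,.158),'gripbottomfront',f(x-.007,y,.158),'nose',f(x-.010,y+.008,.154),'grip top back',f(x+.007,y,.195))
E
```

```text
0 lip [473. 355.] [650. 352.]
0.2 lip [466. 271.] [631. 268.]
0.25 lip [464. 251.] [626. 249.]
0.3 lip [463. 233.] [622. 231.]
pin front [378. 392.] top [379. 474.] gripbottomfront [378. 381.] nose [496. 311.] grip top back [382. 942.]
```

View pics/w4.png

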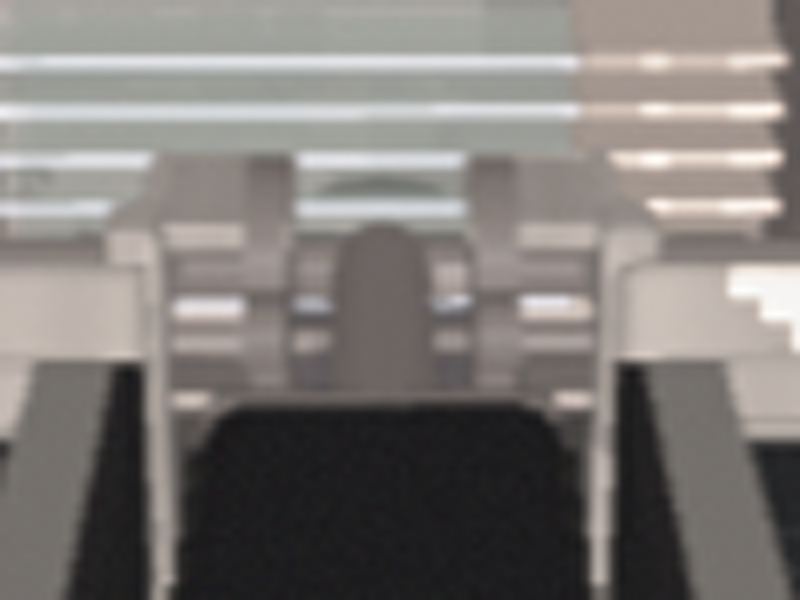

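The lips' top edge is at row ~225–247, against about 250 predicted for 0.30 rad with the view's +20 px offset. The pin is fully visible over them, so the keeper is on its stop. Now I'll take hold, easing the x drag.

Emit:
{"op": "apply_moves", "data": {"rows": "-0.01 0 0.003 0 0 0; -0.02 0 0.006 0 0 0; -0.03 0 0.01 0 0 0; -0.03 0 0.01 0 0 0; -0.03 0 0.01 0 0 0; -0.03 0 0.01 0 0 0; -0.03 0 0.01 0 0 0; -0.03 0 0.01 0 0 0", "gripper": 0.2, "squeeze": 40}}

```text
time: 12.3
tcp_pos: [0.5326, -0.0094, 0.1621]
eef_rot: [[-1.0, 0.016, 0.001], [0.016, 1.0, -0.0], [-0.001, -0.0, -1.0]]
contact_force: [-1.9, 0.9, 8.3]
grip_width: 0.0233
finger_force: 46.2
```

Emit:
{"op": "apply_moves", "data": {"rows": "0 0 0.04 0 0 0; 0 0 0.08 0 0 0; 0 0 0.12 0 0 0; 0 0 0.16 0 0 0; 0 0 0.19 0 0 0; 0 0 0.19 0 0 0; 0 0 0.19 0 0 0; 0 0 0.19 0 0 0"}}

```text
time: 12.97
tcp_pos: [0.5331, -0.0094, 0.1674]
eef_rot: [[-1.0, 0.016, 0.002], [0.016, 1.0, -0.0], [-0.002, -0.0, -1.0]]
contact_force: [-1.7, -0.3, 6.2]
grip_width: 0.0234
finger_force: 44.7
```

Emit:
{"op": "apply_moves", "data": {"rows": "-0.05 0 0.01 0 0 0; -0.1 0 0.01 0 0 0; -0.15 0 0.01 0 0 0; -0.2 0 0.01 0 0 0; -0.25 0 0.01 0 0 0; -0.25 0 0.01 0 0 0; -0.25 0 0.01 0 0 0; -0.25 0 0.01 0 0 0"}}

```text
time: 13.63
tcp_pos: [0.5262, -0.0095, 0.1679]
eef_rot: [[-1.0, 0.016, 0.004], [0.016, 1.0, -0.0], [-0.004, -0.0, -1.0]]
contact_force: [4.2, 0.0, 3.5]
grip_width: 0.0234
finger_force: 44.3
```

Emit:
{"op": "apply_moves", "data": {"rows": "-0.03 0 0 0 0 0; -0.06 0 0 0 0 0; -0.09 0 0 0 0 0; -0.12 0 0 0 0 0; -0.15 0 0 0 0 0; -0.15 0 0 0 0 0; -0.15 0 0 0 0 0; -0.15 0 0 0 0 0"}}

```text
time: 14.3
tcp_pos: [0.5199, -0.0094, 0.1671]
eef_rot: [[-1.0, 0.016, -0.001], [0.016, 1.0, 0.0], [0.001, -0.0, -1.0]]
contact_force: [3.8, -0.1, 3.5]
grip_width: 0.0231
finger_force: 44.2
```

Emit:
{"op": "apply_moves", "data": {"rows": "-0.04 0 0.01 0 0 0; -0.08 0 0.01 0 0 0; -0.12 0 0.01 0 0 0; -0.16 0 0.01 0 0 0; -0.2 0 0.01 0 0 0; -0.2 0 0.01 0 0 0; -0.2 0 0.01 0 0 0; -0.2 0 0.01 0 0 0"}}

```text
time: 14.97
tcp_pos: [0.5138, -0.0094, 0.1674]
eef_rot: [[-1.0, 0.016, -0.001], [0.016, 1.0, 0.0], [0.001, 0.0, -1.0]]
contact_force: [2.9, 0.8, 5.2]
grip_width: 0.0234
finger_force: 44.1
```

Emit:
{"op": "apply_moves", "data": {"rows": "-0.1 0 0 0 0 0; -0.2 0 0 0 0 0; -0.3 0 0 0 0 0; -0.45 0 0 0 0 0; -0.6 0 0 0 0 0; -0.8 0 0 0 0 0; -1 0 0 0 0 0; -1 0 0 0 0 0"}}

```text
time: 15.63
tcp_pos: [0.4816, -0.0092, 0.1666]
eef_rot: [[-1.0, 0.016, -0.004], [0.016, 1.0, 0.0], [0.004, 0.0, -1.0]]
contact_force: [0.1, -0.1, -2.3]
grip_width: 0.0236
finger_force: 40.5
```

The rack is free of the hook. I'll raise it and carry it over the dish.

Emit:
{"op": "apply_moves", "data": {"rows": "-0.2 0 0.4 0 0 0; -0.2 0 0.9 0 0 0; -0.2 -0.4 1.4 0 0 0; -0.1 -1.1 1.4 0 0 0.3; 0 -1.9 1.4 0 0 0.6; 0.1 -2.7 1.4 0 0 0.9; 0.2 -3.5 1.4 0 0 1.1; 0.3 -4.3 1.4 0 0 1.33"}}

```text
time: 16.3
tcp_pos: [0.493, -0.1394, 0.2096]
eef_rot: [[-0.992, -0.124, 0.0], [-0.124, 0.992, -0.0], [-0.0, -0.0, -1.0]]
contact_force: [0.7, 0.2, -2.2]
grip_width: 0.0234
finger_force: 40.5
```

Emit:
{"op": "apply_moves", "data": {"rows": "0.1 -0.8 0 0 0 0; 0.3 -1.4 0 0 0 0; 0.4 -1.9 0 0 0 0; 0.45 -2.1 0 0 0 0; 0.45 -2.1 0 0 0 0; 0.45 -2.1 0 0 0 0; 0.45 -2.1 0 0 0 0; 0.45 -2.1 0 0 0 0"}}

```text
time: 16.97
tcp_pos: [0.5064, -0.2002, 0.2094]
eef_rot: [[-0.992, -0.124, -0.001], [-0.124, 0.992, 0.001], [0.0, 0.001, -1.0]]
contact_force: [0.3, -0.1, -1.8]
grip_width: 0.0235
finger_force: 40.5
```

```bash
python3 - <<'E'
from h import *
import pickle
P=camera_params('wrist'); pickle.dump(P,open('w5.pkl','wb'));save('wrist','w5',(170,60,390,225),3.6)
s=get_state();print(s['tcp_pos'],s['contact_force'],s['eef_rot'][:,1])
snapshot('top');np.save('pics/t5.npy',snapshot('top'))
E
```

```text
[ 0.50641607 -0.20028106  0.20943091] [-0.56495221 -0.89839803 -2.44243921] [-1.24290390e-01  9.92245738e-01  5.41950098e-04]
```

View pics/w5.png

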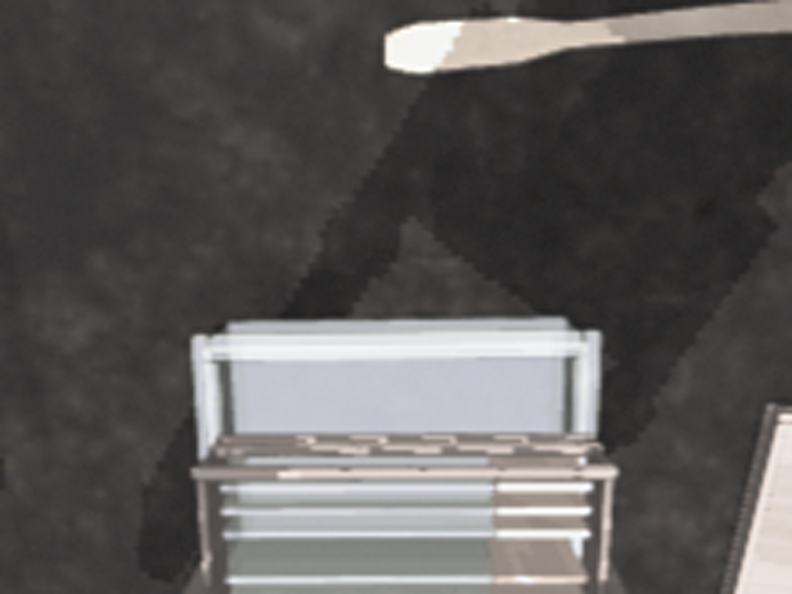

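```bash
python3 - <<'E'
from h import *
import pickle
P=pickle.load(open('w5.pkl','rb'))
a=lambda u,v,z:at_z('wrist',170+u/3.6,60+v/3.6,z,P)
c,s=np.cos(.1246),np.sin(.1246);R=np.array([[c,s],[-s,c]]) # world->tool-aligned
t=np.array([.5064,-.2003])
for n,u,v,z in [('rimFL',192,335,.052),('rimFR',601,330,.052),('rackFL top',193,472,.1365),('rackFR top',617,468,.1365),('rackFL bot',217,443,.1035),('rackFR bot',600,438,.1035)]:
    p=a(u,v,z);print(n,p.round(4),'rel',(R@(p[:2]-t)).round(4))
f=lambda X:(proj('wrist',X,P)-[170,60])*3.6
Ri=R.T
for z in(.1035,.1365):
  for y in(-.0435,.0435):
    q=t+Ri@[-.027,y];print('pred rack',z,y,f([*q,z]).round())
E
```

```text
rimFL [ 0.4739 -0.261   0.052 ] rel [-0.0398 -0.0562]
rimFR [ 0.459  -0.1529  0.052 ] rel [-0.0412  0.053 ]
rackFL top [ 0.4869 -0.245   0.1365] rel [-0.0249 -0.0419]
rackFR top [ 0.4755 -0.1611  0.1365] rel [-0.0257  0.0428]
rackFL bot [ 0.4891 -0.2452  0.1035] rel [-0.0228 -0.0424]
rackFR bot [ 0.477  -0.1586  0.1035] rel [-0.024  0.045]
pred rack 0.1035 -0.0435 [211. 425.]
pred rack 0.1035 0.0435 [594. 425.]
pred rack 0.1365 -0.0435 [184. 462.]
pred rack 0.1365 0.0435 [621. 462.]
```

Emit:
{"op": "apply_moves", "data": {"rows": "-0.07 -0.05 -0.2 0 0 0; -0.14 -0.1 -0.5 0 0 0; -0.14 -0.1 -0.8 0 0 0; -0.14 -0.1 -1.1 0 0 0; -0.14 -0.1 -1.35 0 0 0; -0.14 -0.1 -1.45 0 0 0; -0.14 -0.1 -1.45 0 0 0; -0.14 -0.1 -1.45 0 0 0"}}

```text
time: 17.78
tcp_pos: [0.5024, -0.2043, 0.1656]
eef_rot: [[-0.992, -0.123, -0.001], [-0.123, 0.992, 0.0], [0.001, 0.0, -1.0]]
contact_force: [0.1, 1.1, -2.1]
grip_width: 0.0234
finger_force: 40.4
```

```bash
python3 - <<'E'
from h import *
import pickle
P=camera_params('wrist'); pickle.dump(P,open('w6.pkl','wb'));save('wrist','w6',(190,90,370,225),4.4)
s=get_state();print(s['tcp_pos'],s['contact_force'],s['eef_rot'][:,1])
E
```

```text
[ 0.50276044 -0.20451284  0.16616551] [-0.12932304  0.20819163 -0.89193887] [-1.23114969e-01  9.92392387e-01 -2.32495022e-04]
```

View pics/w6.png

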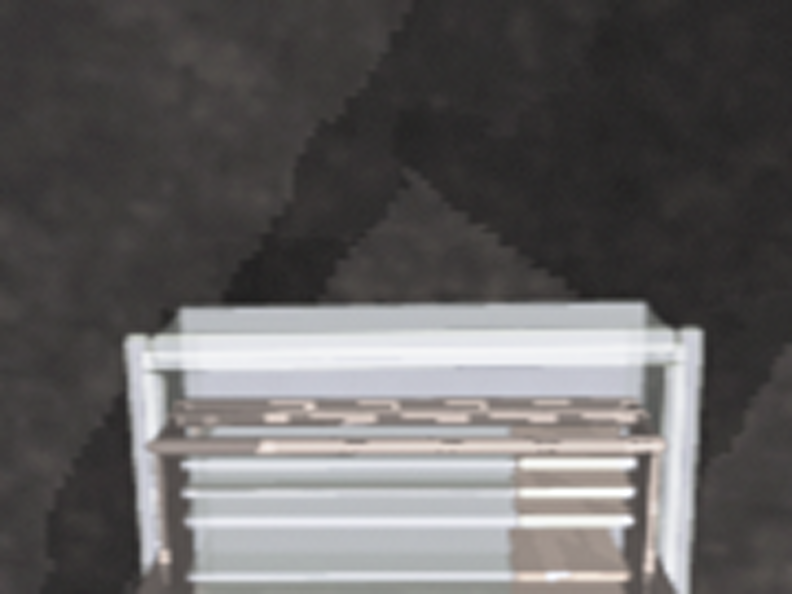

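```bash
python3 - <<'E'
from h import *
import pickle
P=pickle.load(open('w6.pkl','rb'))
a=lambda u,v,z:at_z('wrist',190+u/4.4,90+v/4.4,z,P)
th=.1234;c,s=np.cos(th),np.sin(th);R=np.array([[c,s],[-s,c]]);t=np.array([.5028,-.2045])
for n,u,v,z in [('rimFL',126,336,.052),('rimFR',703,329,.052),('rackFL top',152,446,.093),('rackFR top',664,442,.093),('rackFL bot',172,410,.060),('rackFR bot',650,406,.060)]:
    p=a(u,v,z);print(n,'rel',(R@(p[:2]-t)).round(4))
E
```

```text
rimFL rel [-0.0355 -0.0526]
rimFR rel [-0.0369  0.0566]
rackFL top rel [-0.0251 -0.0411]
rackFR top rel [-0.0258  0.0425]
rackFL bot rel [-0.0231 -0.0433]
rackFR bot rel [-0.0239  0.0459]
```

Emit:
{"op": "apply_moves", "data": {"rows": "-0.01 0.035 0 0 0 0; -0.01 0.035 -0.1 0 0 0; -0.01 0.035 -0.2 0 0 0; -0.01 0.035 -0.3 0 0 0; -0.01 0.035 -0.4 0 0 0; -0.01 0.035 -0.5 0 0 0; -0.01 0.035 -0.6 0 0 0; -0.01 0.035 -0.6 0 0 0"}}

```text
time: 18.5
tcp_pos: [0.5015, -0.203, 0.1471]
eef_rot: [[-0.992, -0.123, -0.002], [-0.123, 0.992, 0.001], [0.001, 0.001, -1.0]]
contact_force: [-0.4, 0.5, -2.2]
grip_width: 0.0235
finger_force: 40.4
```

Emit:
{"op": "apply_moves", "data": {"rows": "0 0 -0.1 0 0 0; 0 0 -0.2 0 0 0; 0 0 -0.3 0 0 0; 0 0 -0.4 0 0 0; 0 0 -0.5 0 0 0; 0 0 -0.6 0 0 0; 0 0 -0.6 0 0 0; 0 0 -0.6 0 0 0"}}

```text
time: 19.17
tcp_pos: [0.5019, -0.2032, 0.1297]
eef_rot: [[-0.992, -0.123, -0.001], [-0.123, 0.992, 0.0], [0.001, 0.0, -1.0]]
contact_force: [0.1, 0.3, -2.4]
grip_width: 0.0231
finger_force: 40.5
```

Emit:
{"op": "apply_moves", "data": {"rows": "0 0 -0.1 0 0 0; 0 0 -0.2 0 0 0; 0 0 -0.28 0 0 0; 0 0 -0.36 0 0 0; 0 0 -0.42 0 0 0; 0 0 -0.48 0 0 0; 0 0 -0.48 0 0 0; 0 0 -0.48 0 0 0"}}

```text
time: 19.83
tcp_pos: [0.502, -0.2033, 0.1155]
eef_rot: [[-0.992, -0.123, -0.0], [-0.123, 0.992, 0.0], [0.0, 0.0, -1.0]]
contact_force: [0.5, 0.0, -1.6]
grip_width: 0.0236
finger_force: 40.5
```

Emit:
{"op": "apply_moves", "data": {"rows": "0 0 -0.02 0 0 0; 0 0 -0.03 0 0 0; 0 0 -0.04 0 0 0; 0 0 -0.05 0 0 0; 0 0 -0.06 0 0 0; 0 0 -0.07 0 0 0; 0 0 -0.08 0 0 0; 0 0 -0.08 0 0 0"}}

```text
time: 20.5
tcp_pos: [0.5021, -0.2033, 0.1132]
eef_rot: [[-0.992, -0.123, -0.0], [-0.123, 0.992, 0.0], [0.0, 0.0, -1.0]]
contact_force: [-0.3, 0.8, -1.2]
grip_width: 0.0235
finger_force: 40.5
```

Emit:
{"op": "apply_moves", "data": {"rows": "0 0 -0.01 0 0 0; 0 0 -0.02 0 0 0; 0 0 -0.03 0 0 0; 0 0 -0.04 0 0 0; 0 0 -0.04 0 0 0; 0 0 -0.04 0 0 0; 0 0 -0.04 0 0 0; 0 0 -0.04 0 0 0"}}

```text
time: 21.17
tcp_pos: [0.5022, -0.2033, 0.112]
eef_rot: [[-0.992, -0.123, 0.0], [-0.123, 0.992, -0.0], [-0.0, -0.0, -1.0]]
contact_force: [0.2, 0.9, -2.0]
grip_width: 0.0234
finger_force: 40.5
```

Emit:
{"op": "apply_moves", "data": {"rows": "0 0 -0.01 0 0 0; 0 0 -0.02 0 0 0; 0 0 -0.03 0 0 0; 0 0 -0.03 0 0 0; 0 0 -0.03 0 0 0; 0 0 -0.03 0 0 0; 0 0 -0.03 0 0 0; 0 0 -0.03 0 0 0"}}

```text
time: 21.83
tcp_pos: [0.5022, -0.2034, 0.1111]
eef_rot: [[-0.992, -0.123, 0.0], [-0.123, 0.992, -0.0], [-0.0, -0.0, -1.0]]
contact_force: [-0.4, 0.1, -2.4]
grip_width: 0.0236
finger_force: 40.5
```

Emit:
{"op": "apply_moves", "data": {"rows": "0 0 -0.01 0 0 0; 0 0 -0.02 0 0 0; 0 0 -0.02 0 0 0; 0 0 -0.02 0 0 0; 0 0 -0.02 0 0 0; 0 0 -0.02 0 0 0; 0 0 -0.02 0 0 0; 0 0 -0.02 0 0 0"}}

```text
time: 22.5
tcp_pos: [0.5022, -0.2033, 0.1105]
eef_rot: [[-0.992, -0.123, 0.0], [-0.123, 0.992, -0.0], [-0.0, -0.0, -1.0]]
contact_force: [0.3, 0.9, -1.3]
grip_width: 0.0232
finger_force: 40.5
```

Emit:
{"op": "apply_moves", "data": {"rows": "0 0 -0.01 0 0 0; 0 0 -0.02 0 0 0; 0 0 -0.02 0 0 0; 0 0 -0.02 0 0 0; 0 0 -0.02 0 0 0; 0 0 -0.02 0 0 0; 0 0 -0.02 0 0 0; 0 0 -0.02 0 0 0"}}

```text
time: 23.17
tcp_pos: [0.5022, -0.2034, 0.1101]
eef_rot: [[-0.992, -0.123, 0.0], [-0.123, 0.992, -0.0], [-0.0, -0.0, -1.0]]
contact_force: [-0.5, 1.2, 0.4]
grip_width: 0.0229
finger_force: 40.7
```

Emit:
{"op": "apply_moves", "data": {"rows": "0 0 -0.01 0 0 0; 0 0 -0.02 0 0 0; 0 0 -0.02 0 0 0; 0 0 -0.02 0 0 0; 0 0 -0.02 0 0 0; 0 0 -0.02 0 0 0; 0 0 -0.02 0 0 0; 0 0 -0.02 0 0 0"}}

```text
time: 23.83
tcp_pos: [0.5024, -0.2034, 0.11]
eef_rot: [[-0.992, -0.123, 0.0], [-0.123, 0.992, -0.0], [-0.0, -0.0, -1.0]]
contact_force: [-1.5, 1.3, 5.7]
grip_width: 0.0232
finger_force: 41.4
```

It has settled on the dish floor. Releasing and going up.

Emit:
{"op": "apply_moves", "data": {"rows": "0 0 0.01 0 0 0; 0 0 0.02 0 0 0; 0 0 0.02 0 0 0; 0 0 0.02 0 0 0; 0 0 0.02 0 0 0; 0 0 0.02 0 0 0; 0 0 0.02 0 0 0; 0 0 0.02 0 0 0", "gripper": 0.5}}

```text
time: 24.5
tcp_pos: [0.5021, -0.2033, 0.1099]
eef_rot: [[-0.992, -0.123, -0.0], [-0.123, 0.992, 0.0], [0.0, 0.0, -1.0]]
contact_force: [-0.1, -0.0, -0.9]
grip_width: 0.0427
finger_force: 0.0
```

Emit:
{"op": "apply_moves", "data": {"rows": "0 0 0.2 0 0 0; 0 0 0.5 0 0 0; 0 0 1 0 0 0; 0 0 1.6 0 0 0; 0 0 2.2 0 0 0; 0 0 2.8 0 0 0; 0 0 3.3 0 0 0; 0 0 3.3 0 0 0"}}

```text
time: 25.17
tcp_pos: [0.5049, -0.2047, 0.2139]
eef_rot: [[-0.992, -0.123, 0.008], [-0.123, 0.992, -0.004], [-0.007, -0.005, -1.0]]
contact_force: [-0.4, 0.4, 1.0]
grip_width: 0.0427
finger_force: 0.0
```

```bash
python3 - <<'E'
from h import *
t=snapshot('top');s=snapshot('scene');w=snapshot('wrist')
c=np.zeros((600,800,3),np.uint8)
c[:300,:400]=cv2.resize(t[190:280,180:300],(400,300));c[:300,400:]=cv2.resize(t[215:290,270:370],(400,300))
c[300:,:400]=cv2.resize(s[165:270,190:330],(400,300));c[300:,400:]=cv2.resize(w,(400,300))
put(c,'end');print(get_state()['tcp_pos'],get_state()['contact_force'])
E
```

```text
[ 0.50190706 -0.20321547  0.20883741] [-0.35534636  0.62876718 -0.15311637]
```

View pics/end.png

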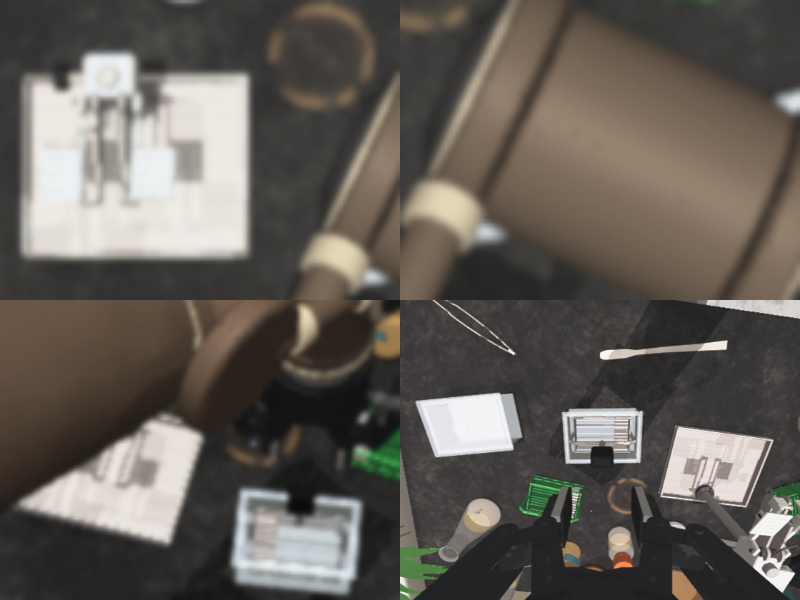

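The rack stands upright in the open dish with its grip at wrist-view pixel (601,455). The hook is empty, the wings are back in their shut position, and the arm is clear. Handing in.

```bash
python3 -c "
from station import *
print(close_job())"
```

```text
the job is handed in; nothing more can be done
None
```

The slide rack is standing upright on the bottom of the open dish, the keeper has sprung shut and the arm is clear; I handed the job in at about 25 s, and no verdict came back.

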